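# Refit the square-shafted reamer of a citrus press and test its start switch

### The arm

A 6-joint arm with a two-finger parallel gripper is mounted at the origin on a cart in front of the work surface, level with it; the furniture and walls round the work are solid. World frame = base frame: x ahead of the robot, y to its left, z up, the work surface at z = 0. Lengths are in m, angles in rad, forces in N, time in s.
With the tool pointing down it reaches from about 0.3 to 0.875 m from the base axis. Payload 6.4 kg.
Tool frame: the origin (TCP) lies on the centre line of the jaws, within the pads' length; the fingertips stand 11 mm ahead of it and the grasp point (between the pads) lies 8 mm behind it; z points along the fingers, y is the line along which they close (so a half turn about z gives the same grasp; the last joint's range is limited). The gripper opens to 88 mm and grips with 3 to 60 N. Pads are 18 mm wide; open, the fingers measure 123 mm over their backs; the gripper's body (75 mm by 187 mm) begins 45 mm behind the grasp point.
Start: joints at [-1.377, 0.181, 1.607, -0, 1.354, -0.206], TCP at [0.224, -0.53, 0.25] pointing down, gripper open.
Joint ranges: [-2.99, 2.99], [-0.89, 2.07], [0.3, 2.58], [-1.14, 4.28], [0, 2.63], [-3.12, 3.12]. Speed limits (rad/s): [2.57, 2.57, 3.01, 3.14, 3.14, 3.14].

### API

Orientations are given as a rotation vector (axis times angle).
In Python, from station import bot gives the robot as it stands. The module is installed in compiled form; this text tells all that it offers.
- The arm moves only by the tool step_arm, never from a script. Its arguments are lists of equal length, an entry for each row: "translation": the shift along the world's x, y, z in m, a list of three; "rotation": the turn, a rotation vector about the world's x, y, z in degrees, a list of three. A call has 1 to 5 rows; each row is the pose to reach, as a shift and turn from the pose commanded when the call began; what a row does not reach only later rows make up. A row lasts 1/12 s, in which the tool goes at most 41.7 mm and 7.16 degrees, less where a joint would pass 70% of its speed; a pose out of reach is approached as far as the arm can. A call with a gripper value outside its range is refused whole. "jaw" is the opening, from 0 (shut) to 1 (fully open), set as the call begins (left out, the last holds). The fingers move at their own pace and stop on an object; the grip force is fixed at half the most. Time passes only in rows, so rows that repeat a pose let the fingers close. It gives the time, the measured TCP pose, the force, the opening and the grip force at its end, in the units of the state.
- bot.read_state(): the state, without advancing time (a new reading comes with each control period).
- bot.capture(name): name is "scene" or "top" or "wrist"; returns a dict with "color" (400x640x3 uint8, red, green, blue), "depth" (400x640 float32, m along the optical axis (not along the pixel's ray), 0 where there is no reading), "K" (3x3 intrinsics, pixels), "R" (3x3) and "t" (3): a world point X has camera coordinates R X + t. Camera axes: x right, y down, z forward; pixel columns grow to the right and rows downward; lengths in m; the calibration is good to about 2 mm. The wrist camera is an equidistant fisheye: a pixel r from the principal point sees the ray r / f radians off the axis. A picture is of the moment at which its call begins.
- bot.sign_off(): hands the job in; it is judged then, once.
The state is a dict: "clock": time; "joint_positions": joint angles; "dq": joint speeds; "joint_torque": joint torques, N m; "tool_pos": TCP position; "eef_rot": TCP orientation; "ft_force": force on the tool from outside, world axes, zero at the start; "torque": the same for the moment, N m; "opening": finger opening in m; "finger_force": force on a finger pad.
Only numpy, scipy, OpenCV 4.12 (cv2) and the standard library are available. Lean on these libraries where they do the work, as an engineer would, in place of code of your own. Each camera call takes 0.05 s, during which the arm holds its last target. There are 200 camera calls.

### The job

Put the washed citrus press back together: lift the ribbed orange reamer off the glass on which it has drained, slide its shaft down the tube in the middle of the press's clear jug and, leaning on it only lightly so that the press-to-start switch underneath does not trip, turn it until its square end finds the square drive and it sinks fully home. Let go of it, then press it straight down from above until the start switch trips, and let it rise again. Never force it down or round, keep the glass standing and leave the lemon, the mug and the honey jar where they are.

Things in the scene. Friction and masses are not known exactly. Their poses are not given: they have to be found in the camera images.
- reamer: orange citrus reamer, one rigid part of about 110 g. Origin: centre of the lower end of its shaft; z up along the shaft, x and y square to the flats. Going up: square end 12 x 12 mm, 16.5 mm long (lowest 2.5 mm tapered to 11 x 11); round shaft 19.4 mm diameter to 60 mm; strainer disc 90 mm diameter to 63 mm (lip to 65); round ribbed reamer to 115.5 mm. The fit repeats every quarter turn
- reamer_grip (a point): where to grip the reamer: on its axis, 80 mm above its origin. Its ribbed sides are upright here, from 63 to 93 mm, 45 mm diameter to the fingers, alike from all sides. At the start the reamer stands shaft down in the glass, the disc resting on the glass's rim, its origin 31 mm above the worktop
- reamer_top (a point): rounded top of the reamer, on its axis, 115.5 mm above its origin; push down here for the switch test
- press: citrus press fixed on the worktop, origin on its axis at the worktop, z up. White round motor housing 136 mm diameter, 50 mm high; on it a clear open jug, 144 mm diameter and 128 mm above the worktop at the rim; a handle loop reaches 111 mm from the axis towards -x (lower than the rim)
- press_mouth (a point): centre of the mouth of the upright white tube on the press's axis inside the jug, 110 mm above the worktop. The tube's bore is 21.4 mm, flared in its top 6 mm to about 29 mm
- press_socket (a point): on the axis, 74 mm above the worktop: top of the black drive down in the tube, a square socket 13.2 x 13.2 mm, 12 mm deep. The drive has stopped at any angle, which is not measured (this frame does not turn with it); being geared, it cannot be turned from outside, and twisting on once matched forces it. Unmatched, the shaft's end stands on it at 74 mm (or up to 1 mm lower by its taper); fully home the shaft's end is 62 mm above the worktop
- press_spindle (a joint): how far the sprung drive is pressed down, m: 0 = up, 0.009 = stop. It gives from 3 N on, 2.2 N per mm more; the start switch trips at 0.005 (14 N), the stop comes at 23 N. It rises by itself; the reamer's weight does not press it. If the reamer is turned while the spring is held pressed in a little, the drive jumps up over the square when they match and the force falls away
- glass: clear drinking glass (80 mm diameter, 91 mm high) holding the reamer at the start; origin at the centre of its underside, z up
- lemon: whole lemon, 83 x 58 x 58 mm, bystander; origin under its middle
- mug: white mug with dark dots, 82 x 117 x 91 mm, bystander; origin under its middle
- honey: glass jar with a red lid, 65 mm diameter, 100 mm high, bystander; origin at the centre of its underside

How it is judged:
On the way, in this order (a step that is already met when the one before it is completed fails the run):
1. the reamer sits fully home in the drive, let go, the drive up at rest (z of reamer in the frame of press below 0.0645 m and horizontal distance between reamer and press_mouth below 0.004 m and angle between reamer's own z axis and vertical below 0.08 rad and value of joint press_spindle below 0.0015 m and contact force between the fingers and reamer below 0.1 N), for 0.2 s.
2. the reamer, still home, is pressed down from above until the start switch trips (z of reamer in the frame of press below 0.0645 m and horizontal distance between reamer and press_mouth below 0.004 m and angle between reamer's own z axis and vertical below 0.08 rad and value of joint press_spindle above 0.005 m).
At the end, for the whole second after the job is handed in: The reamer sits fully home in the press (its shaft's end at most 64.5 mm above the press's foot, within 4 mm of the axis, upright within 0.08 rad), untouched and at rest, the drive risen again to within 1.5 mm; the glass stands upright on the worktop (all of step 1 and linear speed of reamer below 0.02 m/s and angle between glass's own z axis and vertical below 0.1 rad and height (world z) of glass below 0.01 m).
It fails at once if the start switch is tripped (drive pressed down 5 mm) while the reamer is not home (value of joint press_spindle above 0.005 m and z of reamer in the frame of press above 0.0645 m).
It fails at once if the reamer is rammed into the press or forced round in it (contact forces over 60 N in all) (contact force between reamer and press above 60 N).
It fails at once if the glass is tipped over (angle between glass's own z axis and vertical above 0.4 rad).
It fails at once if lemon, mug or honey jar is shoved or knocked over (distance of any of lemon, mug, honey from where it was at the start of the episode above 0.03 m or angle between any of mug, honey's own z axis and vertical above 0.5 rad).
It also fails if it takes over 64 s, if anything falls off the work surface, if the arm or the gripper's body presses on something with over 40 N, if the wrist force passes 120 N, or if a joint passes its speed limit or range.

## Working session

There is one attempt and no reset: what is moved stays moved. The work goes in short steps, Python scripts to look and compute and a tool call to move; the robot and the scene stay as the last step left them, time stands still between calls to the robot, and variables do not carry over. Pictures are saved under pics/ and viewed, at most 10 in all, crops included, and the job is handed in when it is done.

Besides the shell and the picture viewer there is one more tool, called as name(argument=value, ...), one argument or row to a line, values as JSON. step_arm: Moves the arm, as the interface text tells. Its arguments: {"type":"object","properties":{"translation":{"type":"array","items":{"type":"array","items":{"type":"number"}}},"rotation":{"type":"array","items":{"type":"array","items":{"type":"number"}}},"jaw":{"type":"number"}},"required":["translation","rotation"]}

```bash
mkdir -p pics; cat > h.py <<'E'
import numpy as np, cv2
from station import bot
def cap(n):
    c=bot.capture(n); cv2.imwrite(f'pics/{n}_{bot.read_state()["clock"]:.2f}.png',c['color'][...,::-1]); return c
def cloud(c):
    v,u=np.mgrid[:400,:640]; d=c['depth']; K=c['K']
    P=np.stack([(u-K[0,2])/K[0,0]*d,(v-K[1,2])/K[1,1]*d,d],-1)
    return (P-c['t'])@c['R']
E
python3 - <<'E'
from h import *
s=bot.read_state(); print(s)
a=cap('scene'); b=cap('top')
cv2.imwrite('pics/two.png',np.vstack([a['color'],b['color']])[...,::-1][:, :] if 0 else cv2.resize(np.vstack([a['color'],b['color']])[...,::-1],(480,600)))
for n,c in (('scene',a),('top',b)):
    P=cloud(c); hsv=cv2.cvtColor(c['color'],cv2.COLOR_RGB2HSV)
    m=cv2.inRange(hsv,(5,150,90),(20,255,255))>0
    print(n,c['K'][0],c['t'],-c['R'].T@c['t'])
    N,L,S,C=cv2.connectedComponentsWithStats(m.astype(np.uint8))
    for i in range(1,N):
        if S[i,4]>60:
            q=P[(L==i)&(c['depth']>0)]; print(S[i],C[i],np.percentile(q,[2,50,98],axis=0).round(3).tolist() if len(q) else None)
E
ls pics
```

```text
{'clock': 0.0, 'joint_positions': array([-1.37730399e+00,  1.81549807e-01,  1.60797659e+00,  3.22993004e-05,
        1.35378597e+00, -2.06293138e-01]), 'dq': array([-1.30615967e-03,  1.48890043e-03, -1.38093529e-03,  3.37772908e-05,
       -5.54757823e-04,  8.61489451e-04]), 'joint_torque': array([-8.79998715e-04, -4.33872378e+01, -3.41849399e+01,  7.01873540e-02,
        3.85488896e-02, -1.11409088e-04]), 'tool_pos': array([ 0.22373235, -0.52914451,  0.24882037]), 'eef_rot': array([-3.07735382e+00, -6.23455683e-01, -6.67881434e-05]), 'ft_force': array([ 0.42066373,  0.20219932, -0.38485837]), 'torque': array([-0.02307761,  0.00111439,  0.04148822]), 'finger_force': 0.0, 'opening': 0.08841315541710956}
scene [421.06405742   0.         324.08511188] [0.51895833 0.26097553 0.57432241] [0.21634819 0.6211952  0.48433686]
[378 164  38  32 740] [396.96486486 181.98378378] [[0.531, -0.237, 0.092], [0.562, -0.194, 0.103], [0.607, -0.168, 0.145]]
top [427.54915235   0.         321.67312306] [0.00594983 0.6465799  0.96044115] [ 0.43163963 -0.00852952  1.07431962]
[ 385  209   38   39 1146] [403.48516579 227.97207679] [[0.529, -0.25, 0.091], [0.565, -0.205, 0.095], [0.609, -0.17, 0.147]]
scene_0.05.png
top_0.10.png
two.png
```

View pics/two.png

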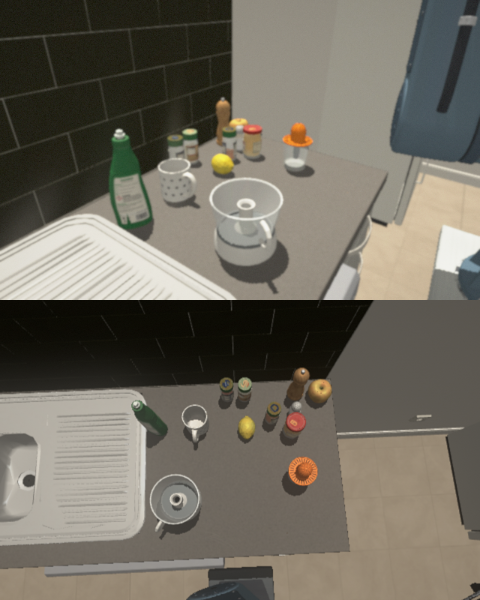

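The scene view shows the reamer on the glass at the right (about 396,182 full-res), the press in the middle front, lemon, mug and honey behind. In the top view the reamer is at (403,228) and the press tube at about (236,266).

```bash
cat >> h.py <<'E'
def ray(c,u,v):
    K=c['K']; d=c['R'].T@np.array([(u-K[0,2])/K[0,0],(v-K[1,2])/K[1,1],1]); return -c['R'].T@c['t'],d/np.linalg.norm(d)
def onz(c,u,v,z):
    o,d=ray(c,u,v); return o+d*(z-o[2])/d[2]
def tri(r):
    A=sum(np.eye(3)-np.outer(d,d) for o,d in r); b=sum((np.eye(3)-np.outer(d,d))@o for o,d in r); return np.linalg.solve(A,b)
E
python3 - <<'E'
from h import *
a=cap('scene'); b=cap('top')
# reamer disc: outer ellipse of mask; press tube
for n,c in (('scene',a),('top',b)):
    P=cloud(c); hsv=cv2.cvtColor(c['color'],cv2.COLOR_RGB2HSV)
    m=cv2.inRange(hsv,(5,150,90),(20,255,255))>0
    if n=='top': m[:, :380]=0; m[:200]=0
    else: m[:,:370]=0; m[220:]=0
    q=P[m&(c['depth']>0)]
    disc=q[(q[:,2]<.1)&(q[:,2]>.085)]; (x,y),r=cv2.minEnclosingCircle(disc[:,:2].astype(np.float32)); print(n,'disc',x,y,r,np.median(disc[:,2]))
    top=q[q[:,2]>.142]; print('top',top.mean(0),len(top),q[:,2].max())
    # tube
    p0=np.array([.47,.19])
    s=(abs(P[...,:2]-p0).max(-1)<.1)&(P[...,2]>.09)&(P[...,2]<.15)&(c['depth']>0)
    vals=P[s]; print('hist',np.histogram(vals[:,2],bins=np.arange(.09,.15,.005)))
    t=s&(P[...,2]>.1)&(P[...,2]<.116)
    N,L,S,C=cv2.connectedComponentsWithStats(t.astype(np.uint8))
    for i in range(1,N):
        if S[i,4]>20: 
            k=P[L==i]; print(S[i],C[i],cv2.minEnclosingCircle(k[:,:2].astype(np.float32)),np.median(k[:,2]))
A=cv2.resize(b['color'][210:330,180:300],(600,600)); 
cv2.imwrite('pics/press.png',A[...,::-1])
A=cv2.resize(a['color'][220:360,260:400],(600,600)); cv2.imwrite('pics/press_s.png',A[...,::-1])
E
```

```text
scene disc 0.5687810778617859 -0.20785465836524963 0.04450013488531113 0.0943117461590786
top [ 0.56724376 -0.20444582  0.14480091] 39 0.14776496580888948
hist (array([502, 528, 570, 661, 535, 533, 509, 635,   0,   0,   0]), array([0.09 , 0.095, 0.1  , 0.105, 0.11 , 0.115, 0.12 , 0.125, 0.13 ,
       0.135, 0.14 , 0.145]))
[284 244  90  32 846] [329.05200946 254.80260047] ((0.5024716854095459, 0.1754942685365677), 0.06762207299470901) 0.10812414081854468
[317 265  23  18 271] [328.2103321  272.63468635] ((0.5015642642974854, 0.1777791529893875), 0.018644697964191437) 0.10700023415816354
[283 277  67  30 512] [316.34960938 297.83007812] ((0.4962804317474365, 0.21989351511001587), 0.05445516109466553) 0.10805860175878299
[353 280  21  21 124] [363.36290323 291.90322581] ((0.43675628304481506, 0.18394804000854492), 0.02633848786354065) 0.10811183752450491
[353 307  10  17 102] [358.28431373 315.71568627] ((0.4163557291030884, 0.23568648099899292), 0.008682843297719955) 0.10946372909970782
top disc 0.5688616633415222 -0.20992040634155273 0.044839195907115936 0.09407703026900348
top [ 0.56835462 -0.20939178  0.14496808] 134 0.15151590085273392
hist (array([105,  93,  99, 182, 123, 109, 162, 355,  19,   0,   0]), array([0.09 , 0.095, 0.1  , 0.105, 0.11 , 0.115, 0.12 , 0.125, 0.13 ,
       0.135, 0.14 , 0.145]))
[203 235  54  62 255] [218.03137255 261.08627451] ((0.5000500082969666, 0.18092158436775208), 0.06807007640600204) 0.10841808978946198
[226 258  16  16 135] [233.33333333 265.48888889] ((0.499257355928421, 0.17989929020404816), 0.01761689968407154) 0.10856421566371431
```

View pics/press.png

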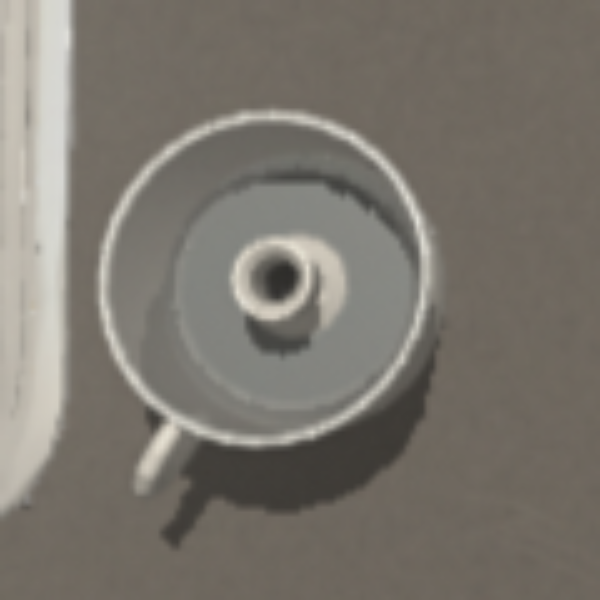

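View pics/press_s.png

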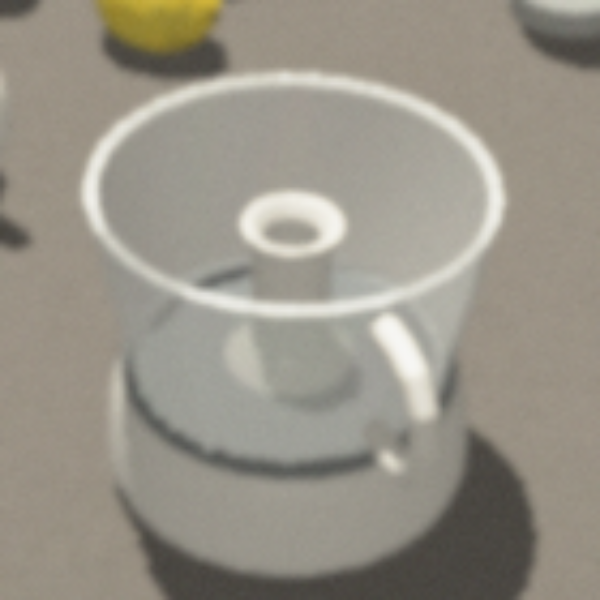

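step_arm(
  translation=[
    [0.03, 0.028, 0],
    [0.06, 0.056, 0],
    [0.09, 0.084, 0],
    [0.12, 0.112, 0],
    [0.15, 0.14, 0],
  ],
  rotation=[
    [0, 0, 0],
    [0, 0, 0],
    [0, 0, 0],
    [0, 0, 0],
    [0, 0, 0],
  ],
  jaw=1,
)

```text
clock: 0.62
tool_pos: [0.3748, -0.3882, 0.2496]
eef_rot: [-3.079, -0.623, -0.0]
ft_force: [0.5, -0.1, 0.4]
opening: 0.0879
finger_force: 0.0
```

step_arm(
  translation=[
    [0.03, 0.028, 0],
    [0.06, 0.056, 0],
    [0.09, 0.084, 0],
    [0.12, 0.112, 0],
    [0.145, 0.13, 0],
  ],
  rotation=[
    [0, 0, 0],
    [0, 0, 0],
    [0, 0, 0],
    [0, 0, 0],
    [0, 0, 0],
  ],
)

```text
clock: 1.03
tool_pos: [0.5204, -0.2567, 0.2497]
eef_rot: [-3.078, -0.626, -0.001]
ft_force: [0.7, -1.0, -0.1]
opening: 0.0884
finger_force: 0.0
```

step_arm(
  translation=[
    [0.03, 0.03, 0],
    [0.05, 0.051, 0],
    [0.05, 0.051, 0],
    [0.05, 0.051, 0],
  ],
  rotation=[
    [0, 0, 0],
    [0, 0, 0],
    [0, 0, 0],
    [0, 0, 0],
  ],
)

```text
clock: 1.37
tool_pos: [0.5694, -0.2072, 0.2492]
eef_rot: [-3.078, -0.629, 0.001]
ft_force: [0.2, 0.4, -0.3]
opening: 0.0883
finger_force: 0.0
```

```bash
python3 - <<'E'
from h import *
s=bot.read_state(); print(s['clock'],s['tool_pos'],s['eef_rot'],s['joint_positions'],s['ft_force'])
c=cap('wrist'); print(c['K'],c['R'],-c['R'].T@c['t'])
b=cap('top')
print('press top',onz(b,234.8,265.8,.11))
a=cap('scene'); print('scene',onz(a,328.4,272.0,.11)); print(tri([ray(b,234.8,265.8),ray(a,328.4,272.0)]))
E
cp pics/wrist*.png pics/w1.png
```

```text
1.3667 [ 0.56940889 -0.20716866  0.24920984] [-3.07756362e+00 -6.28777959e-01  1.24650402e-03] [-5.44498115e-01  2.49680100e-01  1.52587637e+00 -2.10699360e-04
  1.36692620e+00  6.23267708e-01] [ 0.19849399  0.40019759 -0.30098492]
[[309.70691629   0.         314.34310984]
 [  0.         309.70691629 202.09653636]
 [  0.           0.           1.        ]] [[ 3.93709957e-01 -9.19234525e-01 -5.97849132e-04]
 [-8.69685924e-01 -3.72698680e-01  3.23638824e-01]
 [-2.97722798e-01 -1.26899886e-01 -9.46180508e-01]] [ 0.64594229 -0.17412842  0.38368658]
press top [0.49873776 0.17736667 0.11      ]
scene [0.4993967  0.18003899 0.11      ]
[0.49963029 0.17806645 0.10852833]
```

View pics/w1.png

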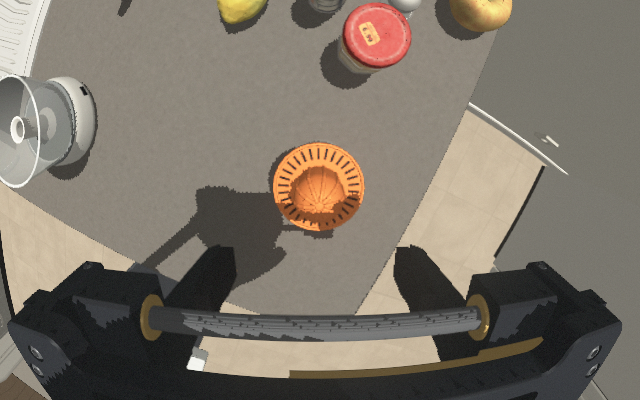

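The wrist view shows the reamer between the fingers, its disc centred at (319,187), which agrees within 2 mm. The honey jar at (377,35) is clear. Descending.

step_arm(
  translation=[
    [0, -0.0026, -0.03],
    [0, -0.0026, -0.065],
    [0, -0.0026, -0.1],
    [0, -0.0026, -0.13],
    [0, -0.0026, -0.138],
  ],
  rotation=[
    [0, 0, 0],
    [0, 0, 0],
    [0, 0, 0],
    [0, 0, 0],
    [0, 0, 0],
  ],
)

```text
clock: 1.93
tool_pos: [0.5648, -0.2109, 0.1064]
eef_rot: [-3.074, -0.619, 0.01]
ft_force: [0.7, 0.2, -0.1]
opening: 0.088
finger_force: 0.0
```

step_arm(
  translation=[
    [0, 0, 0],
    [0, 0, 0],
    [0, 0, 0],
    [0, 0, 0],
    [0, 0, 0],
  ],
  rotation=[
    [0, 0, 0],
    [0, 0, 0],
    [0, 0, 0],
    [0, 0, 0],
    [0, 0, 0],
  ],
  jaw=0,
)

```text
clock: 2.35
tool_pos: [0.5699, -0.212, 0.1139]
eef_rot: [3.077, 0.623, 0.004]
ft_force: [0.2, -0.3, -0.3]
opening: 0.0565
finger_force: 0.0
```

step_arm(
  translation=[
    [0, 0, 0],
    [0, 0, 0],
    [0, 0, 0],
    [0, 0, 0],
    [0, 0, 0],
  ],
  rotation=[
    [0, 0, 0],
    [0, 0, 0],
    [0, 0, 0],
    [0, 0, 0],
    [0, 0, 0],
  ],
)

```text
clock: 2.77
tool_pos: [0.5694, -0.2114, 0.1126]
eef_rot: [3.078, 0.624, 0.002]
ft_force: [-0.7, 0.5, 6.1]
opening: 0.0443
finger_force: 30.0
```

step_arm(
  translation=[
    [0, 0, 0.006],
    [0, 0, 0.018],
    [0, 0, 0.034],
    [0, 0, 0.05],
    [0, 0, 0.066],
  ],
  rotation=[
    [0, 0, 0],
    [0, 0, 0],
    [0, 0, 0],
    [0, 0, 0],
    [0, 0, 0],
  ],
)

```text
clock: 3.18
tool_pos: [0.5686, -0.2112, 0.1788]
eef_rot: [-3.079, -0.624, 0.001]
ft_force: [0.0, 0.6, -0.7]
opening: 0.0441
finger_force: 30.0
```

step_arm(
  translation=[
    [0, 0, 0.03],
    [0, 0, 0.06],
    [0, 0, 0.084],
    [0, 0, 0.084],
    [0, 0, 0.084],
  ],
  rotation=[
    [0, 0, 0],
    [0, 0, 0],
    [0, 0, 0],
    [0, 0, 0],
    [0, 0, 0],
  ],
)

```text
clock: 3.6
tool_pos: [0.5695, -0.2116, 0.2637]
eef_rot: [3.077, 0.623, 0.004]
ft_force: [-0.4, 0.9, -1.2]
opening: 0.0442
finger_force: 30.0
```

```bash
python3 - <<'E'
from h import *
s=bot.read_state(); print(s['tool_pos'],s['eef_rot'],s['joint_positions'],s['ft_force'],s['torque'],s['opening'])
a=cap('scene'); b=cap('top')
A=cv2.resize(a['color'][100:240,320:480],(640,560),interpolation=2); cv2.imwrite('pics/lift.png',A[...,::-1])
for n,c in (('scene',a),('top',b)):
    P=cloud(c); m=cv2.inRange(cv2.cvtColor(c['color'],cv2.COLOR_RGB2HSV),(5,150,70),(20,255,255))>0
    q=P[m&(c['depth']>0)&(abs(P[...,0]-.57)<.08)&(abs(P[...,1]+.21)<.08)]
    for z in np.arange(.17,.26,.01):
        k=q[abs(q[:,2]-z)<.005]
        if len(k)>5: (x,y),r=cv2.minEnclosingCircle(k[:,:2].astype(np.float32)); print(n,round(z,3),len(k),round(x,4),round(y,4),round(r,4))
E
```

```text
[ 0.56948134 -0.21164718  0.26374883] [3.07653368 0.62338445 0.00422105] [-5.50953479e-01  2.38603682e-01  1.50961723e+00 -1.84369630e-05
  1.38967625e+00  6.20008367e-01] [-0.39703118  0.86905313 -1.18659261] [ 0.00516257 -0.00942386  0.0453854 ] 0.04418836962475949
scene 0.24 112 0.57 -0.2067 0.0425
scene 0.25 196 0.5689 -0.2082 0.044
top 0.24 55 0.5369 -0.2247 0.0234
top 0.25 6 0.5688 -0.2094 0.0431
```

View pics/lift.png

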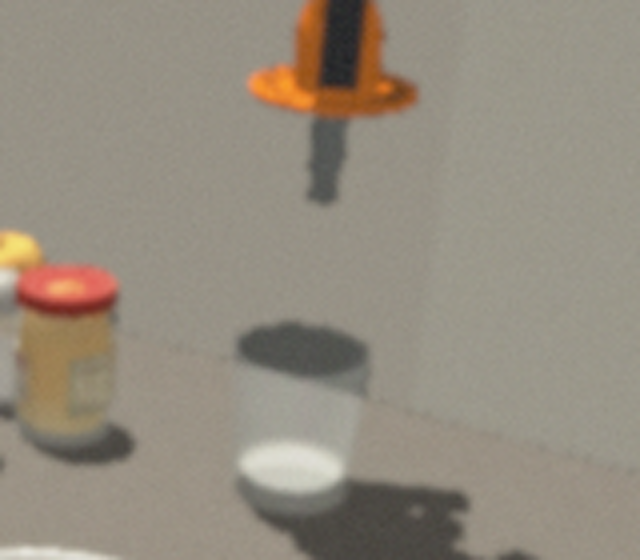

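The reamer is held upright over the glass, which still stands at crop (300,420). Carrying it to the press.

step_arm(
  translation=[
    [-0.004, 0.025, 0],
    [-0.011, 0.06, 0],
    [-0.018, 0.1, 0],
    [-0.025, 0.14, 0],
    [-0.032, 0.18, 0],
  ],
  rotation=[
    [0, 0, 0],
    [0, 0, 0],
    [0, 0, 0],
    [0, 0, 0],
    [0, 0, 0],
  ],
)

```text
clock: 4.12
tool_pos: [0.535, -0.0295, 0.2593]
eef_rot: [-3.077, -0.622, 0.006]
ft_force: [1.4, -0.5, -1.5]
opening: 0.0445
finger_force: 30.0
```

step_arm(
  translation=[
    [-0.007, 0.04, 0],
    [-0.014, 0.08, 0],
    [-0.021, 0.12, 0],
    [-0.028, 0.16, 0],
    [-0.034, 0.19, 0],
  ],
  rotation=[
    [0, 0, 0],
    [0, 0, 0],
    [0, 0, 0],
    [0, 0, 0],
    [0, 0, 0],
  ],
)

```text
clock: 4.53
tool_pos: [0.5006, 0.1614, 0.2596]
eef_rot: [-3.078, -0.625, 0.006]
ft_force: [0.3, 0.2, -0.6]
opening: 0.0438
finger_force: 30.0
```

step_arm(
  translation=[
    [-0.0035, 0.0175, 0],
    [-0.0035, 0.0175, 0],
    [-0.0035, 0.0175, 0],
    [-0.0035, 0.0175, 0],
    [-0.0035, 0.0175, 0],
  ],
  rotation=[
    [0, 0, 0],
    [0, 0, 0],
    [0, 0, 0],
    [0, 0, 0],
    [0, 0, 0],
  ],
)

```text
clock: 4.95
tool_pos: [0.4993, 0.1751, 0.2609]
eef_rot: [3.079, 0.622, -0.002]
ft_force: [-0.6, 0.0, -0.4]
opening: 0.0442
finger_force: 30.0
```

```bash
python3 - <<'E'
from h import *
s=bot.read_state(); print(s['tool_pos'],s['eef_rot'],s['joint_positions'],s['ft_force'],s['torque'],s['opening'])
a=cap('scene'); b=cap('top')
A=cv2.resize(a['color'][140:340,230:430],(600,600),interpolation=2); cv2.imwrite('pics/hover.png',A[...,::-1])
p=s['tool_pos']
for n,c in (('scene',a),('top',b)):
    P=cloud(c); m=cv2.inRange(cv2.cvtColor(c['color'],cv2.COLOR_RGB2HSV),(5,150,70),(20,255,255))>0
    q=P[m&(c['depth']>0)&(abs(P[...,:2]-p[:2]).max(-1)<.08)]
    k=q[abs(q[:,2]-.245)<.008]
    (x,y),r=cv2.minEnclosingCircle(k[:,:2].astype(np.float32)); print(n,len(k),round(x,4),round(y,4),round(r,4))
    cy=(np.hypot(*(P[...,:2]-[.4993,.1785]).transpose(2,0,1))<.085)&(abs(P[...,2]-.126)<.004)
    k=P[cy]; f=lambda X: np.c_[X[:,:2]*2,np.ones(len(X))]
    z=np.linalg.lstsq(f(k),(k[:,:2]**2).sum(1),rcond=None)[0]; print(' rim',len(k),z[:2],np.sqrt(z[2]+(z[:2]**2).sum()))
E
```

```text
[0.49930654 0.17507053 0.2608803 ] [ 3.07923934e+00  6.21600175e-01 -2.37573169e-03] [ 1.12927934e-01  6.91380318e-02  1.70820947e+00 -3.75577386e-04
  1.36573157e+00  1.28541870e+00] [-0.62926931  0.02148508 -0.41407769] [-0.05166898 -0.03145773  0.01386838] 0.04422883887912593
scene 1034 0.5004 0.1764 0.0455
 rim 929 [0.4997425  0.17965192] 0.07074181026376151
top 147 0.4943 0.1684 0.0368
 rim 133 [0.49794207 0.1779218 ] 0.0690147801007665
```

View pics/hover.png

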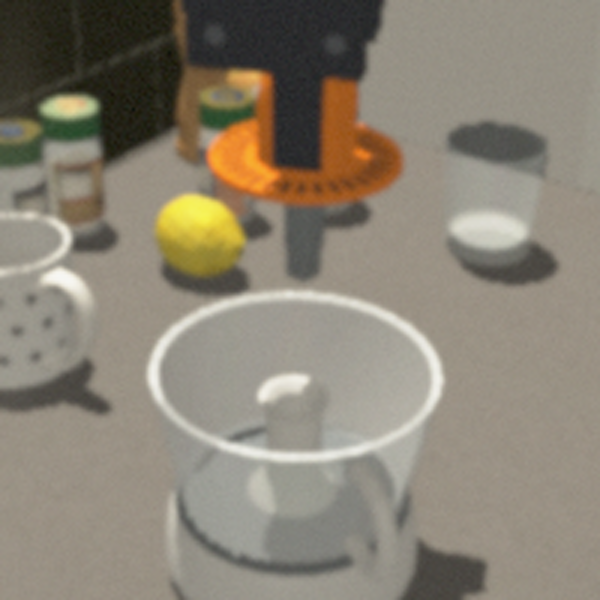

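Hover: the shaft's tip is at crop (303,275), slightly right of the tube mouth at (293,390). Working out that offset.

```bash
python3 - <<'E'
from h import *
a=cap('scene'); b=cap('top')
g=a['color'].astype(int); 
print('R0',a['R'][0])
for v in range(212,232,3): # shaft rows: left/right edges by gradient
    r=cv2.GaussianBlur(a['color'],(3,3),0)[v,318:345].astype(int).sum(1); d=np.diff(r); i=np.argmin(d); j=np.argmax(d); print(v,318+i+.5,318+j+.5,d[i],d[j])
p=onz(a,331,231,.179); q=onz(a,328.4,272,.11); print(p,q, (q-p)@a['R'][0])
print('disc', onz(a,230+305/3,140+160/3,.243))
hsv=cv2.cvtColor(a['color'],cv2.COLOR_RGB2HSV); m=cv2.inRange(hsv,(5,150,70),(20,255,255)); m[:,:290]=0;m[:,380:]=0
ys,xs=np.nonzero(m[:210]); print(xs.min(),xs.max(),ys[xs==xs.min()].mean(),ys[xs==xs.max()].mean())
print('discLR mid', onz(a,(xs.min()+xs.max())/2,193.5,.244))
E
```

```text
R0 [-0.827793   -0.5607607   0.01749825]
212 324.5 318.5 -57 38
215 324.5 319.5 -55 56
218 324.5 337.5 -56 52
221 324.5 337.5 -53 53
224 324.5 336.5 -50 49
227 324.5 336.5 -49 51
230 324.5 335.5 -43 41
[0.50002834 0.17504651 0.179     ] [0.4993967  0.18003899 0.11      ] -0.0034840987535118984
disc [0.49597353 0.18248328 0.243     ]
299 362 192.0 193.5
discLR mid [0.49579714 0.18568542 0.244     ]
```

step_arm(
  translation=[
    [0.0006, 0.002, 0],
    [0.0006, 0.002, -0.02],
    [0.0006, 0.002, -0.04],
    [0.0006, 0.002, -0.058],
    [0.0006, 0.002, -0.058],
  ],
  rotation=[
    [0, 0, 0],
    [0, 0, 0],
    [0, 0, 0],
    [0, 0, 0],
    [0, 0, 0],
  ],
)

```text
clock: 5.57
tool_pos: [0.4977, 0.1778, 0.2]
eef_rot: [-3.079, -0.623, 0.01]
ft_force: [-1.3, -0.8, -1.4]
opening: 0.0441
finger_force: 30.0
```

step_arm(
  translation=[
    [0, 0, -0.004],
    [0, 0, -0.007],
    [0, 0, -0.01],
    [0, 0, -0.01],
    [0, 0, -0.01],
  ],
  rotation=[
    [0, 0, 0],
    [0, 0, 0],
    [0, 0, 0],
    [0, 0, 0],
    [0, 0, 0],
  ],
)

```text
clock: 5.98
tool_pos: [0.5003, 0.1783, 0.1943]
eef_rot: [3.079, 0.624, 0.002]
ft_force: [-0.6, -0.3, -1.0]
opening: 0.044
finger_force: 30.0
```

step_arm(
  translation=[
    [0, 0, -0.002],
    [0, 0, -0.004],
    [0, 0, -0.006],
    [0, 0, -0.006],
    [0, 0, -0.006],
  ],
  rotation=[
    [0, 0, 0],
    [0, 0, 0],
    [0, 0, 0],
    [0, 0, 0],
    [0, 0, 0],
  ],
)

```text
clock: 6.4
tool_pos: [0.4998, 0.1782, 0.1875]
eef_rot: [-3.079, -0.624, 0.001]
ft_force: [-0.2, -0.7, -1.2]
opening: 0.0442
finger_force: 30.0
```

step_arm(
  translation=[
    [0, 0, -0.002],
    [0, 0, -0.004],
    [0, 0, -0.006],
    [0, 0, -0.008],
    [0, 0, -0.008],
  ],
  rotation=[
    [0, 0, 0],
    [0, 0, 0],
    [0, 0, 0],
    [0, 0, 0],
    [0, 0, 0],
  ],
)

```text
clock: 6.82
tool_pos: [0.4996, 0.1782, 0.1791]
eef_rot: [-3.079, -0.624, 0.001]
ft_force: [-0.5, -0.1, -1.6]
opening: 0.0445
finger_force: 30.0
```

step_arm(
  translation=[
    [0, 0, -0.002],
    [0, 0, -0.004],
    [0, 0, -0.006],
    [0, 0, -0.008],
    [0, 0, -0.008],
  ],
  rotation=[
    [0, 0, 0],
    [0, 0, 0],
    [0, 0, 0],
    [0, 0, 0],
    [0, 0, 0],
  ],
)

```text
clock: 7.23
tool_pos: [0.4996, 0.1782, 0.1712]
eef_rot: [-3.079, -0.624, 0.001]
ft_force: [-0.1, -0.1, -1.4]
opening: 0.044
finger_force: 30.0
```

step_arm(
  translation=[
    [0, 0, -0.001],
    [0, 0, -0.002],
    [0, 0, -0.003],
    [0, 0, -0.005],
    [0, 0, -0.005],
  ],
  rotation=[
    [0, 0, 0],
    [0, 0, 0],
    [0, 0, 0],
    [0, 0, 0],
    [0, 0, 0],
  ],
)

```text
clock: 7.65
tool_pos: [0.4997, 0.1782, 0.1663]
eef_rot: [-3.079, -0.624, 0.001]
ft_force: [0.3, -0.2, -1.8]
opening: 0.0441
finger_force: 30.0
```

step_arm(
  translation=[
    [0, 0, -0.001],
    [0, 0, -0.002],
    [0, 0, -0.003],
    [0, 0, -0.005],
    [0, 0, -0.005],
  ],
  rotation=[
    [0, 0, 0],
    [0, 0, 0],
    [0, 0, 0],
    [0, 0, 0],
    [0, 0, 0],
  ],
)

```text
clock: 8.07
tool_pos: [0.4997, 0.1782, 0.1613]
eef_rot: [-3.079, -0.624, 0.001]
ft_force: [0.3, 0.2, -1.7]
opening: 0.0443
finger_force: 30.0
```

step_arm(
  translation=[
    [0, 0, -0.001],
    [0, 0, -0.002],
    [0, 0, -0.003],
    [0, 0, -0.004],
    [0, 0, -0.004],
  ],
  rotation=[
    [0, 0, 0],
    [0, 0, 0],
    [0, 0, 0],
    [0, 0, 0],
    [0, 0, 0],
  ],
)

```text
clock: 8.48
tool_pos: [0.4998, 0.1782, 0.1575]
eef_rot: [-3.079, -0.624, 0.001]
ft_force: [-0.5, 0.3, -1.2]
opening: 0.0444
finger_force: 30.0
```

step_arm(
  translation=[
    [0, 0, -0.001],
    [0, 0, -0.002],
    [0, 0, -0.002],
    [0, 0, -0.002],
  ],
  rotation=[
    [0, 0, 0],
    [0, 0, 0],
    [0, 0, 0],
    [0, 0, 0],
  ],
)

```text
clock: 8.82
tool_pos: [0.4999, 0.1782, 0.1557]
eef_rot: [3.079, 0.624, -0.0]
ft_force: [0.1, 0.3, -1.0]
opening: 0.0442
finger_force: 30.0
```

step_arm(
  translation=[
    [0, 0, -0.001],
    [0, 0, -0.001],
    [0, 0, -0.001],
  ],
  rotation=[
    [0, 0, 0],
    [0, 0, 0],
    [0, 0, 0],
  ],
)

```text
clock: 9.07
tool_pos: [0.5002, 0.1783, 0.155]
eef_rot: [3.079, 0.624, 0.001]
ft_force: [0.3, -0.8, 1.7]
opening: 0.0439
finger_force: 30.0
```

step_arm(
  translation=[
    [0, 0, -0.001],
    [0, 0, -0.001],
    [0, 0, -0.001],
  ],
  rotation=[
    [0, 0, 0],
    [0, 0, 0],
    [0, 0, 0],
  ],
)

```text
clock: 9.32
tool_pos: [0.5002, 0.1783, 0.154]
eef_rot: [3.079, 0.624, 0.001]
ft_force: [-0.0, 0.5, 2.1]
opening: 0.0443
finger_force: 30.0
```

step_arm(
  translation=[
    [0, 0, -0.001],
    [0, 0, -0.001],
    [0, 0, -0.001],
    [0, 0, -0.001],
    [0, 0, -0.001],
  ],
  rotation=[
    [0, 0, 0],
    [0, 0, 3],
    [0, 0, 6],
    [0, 0, 8],
    [0, 0, 8],
  ],
)

```text
clock: 9.73
tool_pos: [0.5002, 0.1781, 0.1528]
eef_rot: [3.027, 0.839, 0.001]
ft_force: [0.2, -0.6, 2.8]
opening: 0.0442
finger_force: 30.0
```

```bash
python3 - <<'E'
from h import *
s=bot.read_state(); print(s['tool_pos'],s['joint_positions'],s['ft_force'],s['torque'])
E
```

```text
[0.50020163 0.17806062 0.15284966] [ 1.18500073e-01  1.93236035e-01  1.80276275e+00 -4.50992000e-04
  1.14500387e+00  1.14876892e+00] [ 0.19400721 -0.59106286  2.83114182] [-0.18849576 -0.11044926  0.02563181]
```

step_arm(
  translation=[
    [0, 0, -0.0005],
    [0, 0, -0.0005],
    [0, 0, -0.0005],
    [0, 0, -0.0005],
    [0, 0, -0.0005],
  ],
  rotation=[
    [0, 0, 2],
    [0, 0, 4],
    [0, 0, 6],
    [0, 0, 8],
    [0, 0, 8],
  ],
)

```text
clock: 10.15
tool_pos: [0.5, 0.1779, 0.1518]
eef_rot: [2.962, 1.046, -0.0]
ft_force: [1.1, -1.2, -0.2]
opening: 0.0443
finger_force: 30.0
```

step_arm(
  translation=[
    [0, 0, -0.0005],
    [0, 0, -0.001],
    [0, 0, -0.0015],
    [0, 0, -0.0015],
  ],
  rotation=[
    [0, 0, 0],
    [0, 0, 0],
    [0, 0, 0],
    [0, 0, 0],
  ],
)

```text
clock: 10.48
tool_pos: [0.5002, 0.1781, 0.1509]
eef_rot: [2.962, 1.045, 0.001]
ft_force: [2.1, -1.6, 2.6]
opening: 0.0441
finger_force: 30.0
```

```bash
python3 - <<'E'
from h import *
s=bot.read_state(); print(s['tool_pos'],s['ft_force'],s['torque'])
E
```

```text
[0.50018548 0.17812331 0.15086079] [ 2.11786651 -1.63713784  2.58770573] [-0.41232136 -0.27582275  0.02957459]
```

step_arm(
  translation=[
    [0.0003, -0.0003, 0],
    [0.0006, -0.0005, 0],
    [0.0006, -0.0005, 0],
  ],
  rotation=[
    [0, 0, 1],
    [0, 0, 3],
    [0, 0, 3],
  ],
)

```text
clock: 10.73
tool_pos: [0.5002, 0.1778, 0.1504]
eef_rot: [-2.932, -1.126, 0.001]
ft_force: [1.2, -0.9, -0.6]
opening: 0.044
finger_force: 30.0
```

Force fell away again; sinking on carefully.

step_arm(
  translation=[
    [0.0002, -0.0002, -0.0005],
    [0.0004, -0.0003, -0.001],
    [0.0004, -0.0003, -0.0015],
    [0.0004, -0.0003, -0.0015],
  ],
  rotation=[
    [0, 0, 0],
    [0, 0, 0],
    [0, 0, 0],
    [0, 0, 0],
  ],
)

```text
clock: 11.07
tool_pos: [0.5005, 0.1776, 0.1488]
eef_rot: [-2.933, -1.123, 0.001]
ft_force: [-0.1, 1.0, -0.9]
opening: 0.044
finger_force: 30.0
```

step_arm(
  translation=[
    [0, 0, -0.001],
    [0, 0, -0.002],
    [0, 0, -0.0025],
    [0, 0, -0.0025],
  ],
  rotation=[
    [0, 0, 0],
    [0, 0, 0],
    [0, 0, 0],
    [0, 0, 0],
  ],
)

```text
clock: 11.4
tool_pos: [0.5006, 0.1776, 0.1465]
eef_rot: [-2.933, -1.123, 0.001]
ft_force: [-0.6, 1.3, -0.1]
opening: 0.0442
finger_force: 30.0
```

step_arm(
  translation=[
    [0, 0.0002, -0.001],
    [0, 0.0002, -0.0015],
    [0, 0.0002, -0.0015],
  ],
  rotation=[
    [0, 0, 0],
    [0, 0, 0],
    [0, 0, 0],
  ],
)

```text
clock: 11.65
tool_pos: [0.5008, 0.1777, 0.1451]
eef_rot: [-2.934, -1.123, 0.001]
ft_force: [-1.6, 0.5, 0.4]
opening: 0.0437
finger_force: 30.0
```

step_arm(
  translation=[
    [0, 0, -0.0005],
    [0, 0, -0.001],
    [0, 0, -0.001],
  ],
  rotation=[
    [0, 0, 0],
    [0, 0, 0],
    [0, 0, 0],
  ],
)

```text
clock: 11.9
tool_pos: [0.5008, 0.1777, 0.1441]
eef_rot: [-2.934, -1.123, 0.0]
ft_force: [-2.1, 1.2, 1.1]
opening: 0.0441
finger_force: 30.0
```

step_arm(
  translation=[
    [-0.0005, 0.0003, 0],
    [-0.0005, 0.0003, -0.0005],
    [-0.0005, 0.0003, -0.0005],
  ],
  rotation=[
    [0, 0, 0],
    [0, 0, 0],
    [0, 0, 0],
  ],
)

```text
clock: 12.15
tool_pos: [0.5006, 0.1778, 0.1438]
eef_rot: [2.933, 1.123, 0.001]
ft_force: [-0.5, 0.6, 0.8]
opening: 0.0441
finger_force: 30.0
```

step_arm(
  translation=[
    [0, 0, -0.0005],
    [0, 0, -0.0005],
    [0, 0, -0.0005],
  ],
  rotation=[
    [0, 0, 0],
    [0, 0, 0],
    [0, 0, 0],
  ],
)

```text
clock: 12.4
tool_pos: [0.5006, 0.1779, 0.1433]
eef_rot: [2.934, 1.123, 0.001]
ft_force: [-1.0, -0.3, 2.1]
opening: 0.0442
finger_force: 30.0
```

step_arm(
  translation=[
    [0, 0, 0],
    [0, 0, 0],
    [0, 0, 0],
    [0, 0, 0],
    [0, 0, 0],
  ],
  rotation=[
    [0, 0, 0],
    [0, 0, 0],
    [0, 0, 0],
    [0, 0, 0],
    [0, 0, 0],
  ],
  jaw=1,
)

```text
clock: 12.82
tool_pos: [0.5004, 0.1779, 0.1431]
eef_rot: [2.934, 1.123, -0.0]
ft_force: [0.1, -0.2, -0.0]
opening: 0.0754
finger_force: 0.0
```

step_arm(
  translation=[
    [0, 0, 0],
    [0, 0, 0],
    [0, 0, 0.03],
    [0, 0, 0.07],
    [0, 0, 0.11],
  ],
  rotation=[
    [0, 0, 0],
    [0, 0, 0],
    [0, 0, 0],
    [0, 0, 0],
    [0, 0, 0],
  ],
)

```text
clock: 13.23
tool_pos: [0.4993, 0.1778, 0.2534]
eef_rot: [-2.933, -1.123, 0.005]
ft_force: [0.1, 0.8, -0.4]
opening: 0.0881
finger_force: 0.0
```

```bash
python3 - <<'E'
from h import *
s=bot.read_state(); print(s['tool_pos'],s['ft_force'],s['opening'])
a=cap('scene'); b=cap('wrist')
A=np.hstack([cv2.resize(a['color'][170:370,230:430],(400,400),interpolation=2),b['color'][:,120:520]]); cv2.imwrite('pics/home.png',A[...,::-1])
c=a;P=cloud(c); m=cv2.inRange(cv2.cvtColor(c['color'],cv2.COLOR_RGB2HSV),(5,130,60),(20,255,255))>0
q=P[m&(c['depth']>0)&(abs(P[...,:2]-[.5,.178]).max(-1)<.08)]
print(np.percentile(q[:,2],[0,2,50,98,100]))
k=q[abs(q[:,2]-.126)<.006];print(len(k),cv2.minEnclosingCircle(k[:,:2].astype(np.float32)))
E
```

```text
[0.49934628 0.17775254 0.25336005] [ 0.14437741  0.83389194 -0.41812898] 0.08810045982214276
[0.05371721 0.1233892  0.12894125 0.17728957 0.3244925 ]
1081 ((0.5008121728897095, 0.18092238903045654), 0.045282427221536636)
```

View pics/home.png

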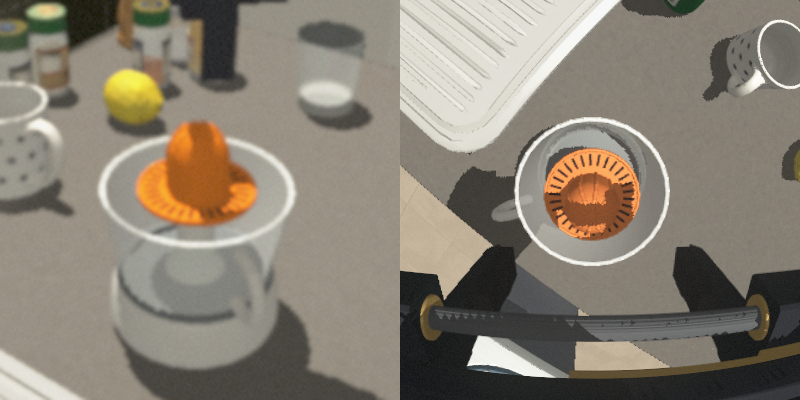

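The reamer sits home: the disc top is at 0.125 m and the reamer top at 0.177 m, upright and centred. Glass, lemon and mug are undisturbed. Closing the fingers above it for the push.

step_arm(
  translation=[
    [0, 0, 0],
    [0, 0, 0],
    [0, 0, 0],
    [0, 0, 0],
    [0, 0, 0],
  ],
  rotation=[
    [0, 0, 0],
    [0, 0, 0],
    [0, 0, 0],
    [0, 0, 0],
    [0, 0, 0],
  ],
  jaw=0,
)

```text
clock: 13.75
tool_pos: [0.4997, 0.1778, 0.2517]
eef_rot: [-2.933, -1.123, 0.004]
ft_force: [0.6, 0.4, 0.1]
opening: 0.0571
finger_force: 0.0
```

step_arm(
  translation=[
    [0, 0, 0],
    [0, 0, 0],
    [0, 0, 0],
    [0, 0, 0],
    [0, 0, 0],
  ],
  rotation=[
    [0, 0, 0],
    [0, 0, 0],
    [0, 0, 0],
    [0, 0, 0],
    [0, 0, 0],
  ],
)

```text
clock: 14.17
tool_pos: [0.5004, 0.1779, 0.2532]
eef_rot: [2.934, 1.124, -0.0]
ft_force: [0.0, -0.4, 0.2]
opening: 0.0237
finger_force: 0.0
```

step_arm(
  translation=[
    [0, 0, -0.02],
    [0, 0, -0.045],
    [0, 0, -0.06],
    [0, 0, -0.06],
    [0, 0, -0.06],
  ],
  rotation=[
    [0, 0, 0],
    [0, 0, 0],
    [0, 0, 0],
    [0, 0, 0],
    [0, 0, 0],
  ],
)

```text
clock: 14.58
tool_pos: [0.5, 0.1779, 0.1928]
eef_rot: [-2.933, -1.123, 0.003]
ft_force: [0.6, 0.6, -1.0]
opening: 0.0007
finger_force: 0.0
```

step_arm(
  translation=[
    [0, 0, -0.001],
    [0, 0, -0.003],
    [0, 0, -0.005],
    [0, 0, -0.006],
    [0, 0, -0.006],
  ],
  rotation=[
    [0, 0, 0],
    [0, 0, 0],
    [0, 0, 0],
    [0, 0, 0],
    [0, 0, 0],
  ],
)

```text
clock: 15.0
tool_pos: [0.5009, 0.178, 0.1879]
eef_rot: [2.934, 1.123, 0.002]
ft_force: [-0.6, -0.5, 3.5]
opening: 0.0007
finger_force: 1.5
```

step_arm(
  translation=[
    [0, 0, -0.001],
    [0, 0, -0.002],
    [0, 0, -0.003],
    [0, 0, -0.004],
    [0, 0, -0.004],
  ],
  rotation=[
    [0, 0, 0],
    [0, 0, 0],
    [0, 0, 0],
    [0, 0, 0],
    [0, 0, 0],
  ],
)

```text
clock: 15.42
tool_pos: [0.5017, 0.1781, 0.1848]
eef_rot: [2.933, 1.123, 0.005]
ft_force: [-0.0, -0.1, 9.4]
opening: 0.0008
finger_force: 4.8
```

step_arm(
  translation=[
    [0, 0, -0.001],
    [0, 0, -0.002],
    [0, 0, -0.002],
    [0, 0, -0.002],
  ],
  rotation=[
    [0, 0, 0],
    [0, 0, 0],
    [0, 0, 0],
    [0, 0, 0],
  ],
)

```text
clock: 15.75
tool_pos: [0.5023, 0.1782, 0.1836]
eef_rot: [2.933, 1.123, 0.008]
ft_force: [0.4, 0.0, 12.0]
opening: 0.0005
finger_force: 6.0
```

step_arm(
  translation=[
    [0, 0, -0.001],
    [0, 0, -0.002],
    [0, 0, -0.0035],
    [0, 0, -0.0045],
    [0, 0, -0.0045],
  ],
  rotation=[
    [0, 0, 0],
    [0, 0, 0],
    [0, 0, 0],
    [0, 0, 0],
    [0, 0, 0],
  ],
)

```text
clock: 16.17
tool_pos: [0.5035, 0.1783, 0.1804]
eef_rot: [2.932, 1.123, 0.012]
ft_force: [0.1, 0.0, 18.9]
opening: 0.0007
finger_force: 9.4
```

step_arm(
  translation=[
    [0, 0, 0.004],
    [0, 0, 0.008],
    [0, 0, 0.012],
    [0, 0, 0.02],
    [0, 0, 0.03],
  ],
  rotation=[
    [0, 0, 0],
    [0, 0, 0],
    [0, 0, 0],
    [0, 0, 0],
    [0, 0, 0],
  ],
)

```text
clock: 16.58
tool_pos: [0.4995, 0.1778, 0.2062]
eef_rot: [-2.933, -1.123, 0.004]
ft_force: [-0.1, 0.7, 0.3]
opening: 0.0007
finger_force: 0.0
```

step_arm(
  translation=[
    [0, 0, 0.03],
    [0, 0, 0.06],
    [0, 0, 0.09],
    [0, 0, 0.09],
    [0, 0, 0.09],
  ],
  rotation=[
    [0, 0, 0],
    [0, 0, 0],
    [0, 0, 0],
    [0, 0, 0],
    [0, 0, 0],
  ],
)

```text
clock: 17.0
tool_pos: [0.5013, 0.1781, 0.2991]
eef_rot: [2.933, 1.123, 0.006]
ft_force: [-0.2, 0.1, -0.7]
opening: 0.0004
finger_force: 0.0
```

```bash
python3 - <<'E'
from h import *
s=bot.read_state(); print(s['tool_pos'],s['ft_force'])
a=cap('scene');P=cloud(a); m=cv2.inRange(cv2.cvtColor(a['color'],cv2.COLOR_RGB2HSV),(5,130,60),(20,255,255))>0
q=P[m&(a['depth']>0)&(abs(P[...,:2]-[.5,.178]).max(-1)<.08)]
print(np.percentile(q[:,2],[2,50,98]))
k=q[abs(q[:,2]-.126)<.006];print(len(k),cv2.minEnclosingCircle(k[:,:2].astype(np.float32)))
cv2.imwrite('pics/end.png',a['color'][...,::-1])
E
```

```text
[0.5013411  0.17807971 0.29906623] [-0.18156638  0.1466506  -0.67788989]
[0.12337574 0.12938166 0.17725709]
1077 ((0.5003986954689026, 0.17976731061935425), 0.04503390192985535)
```

View pics/end.png

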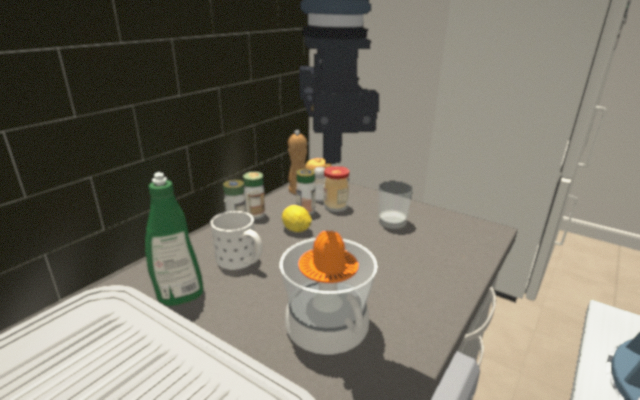

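The reamer is home and upright at (329,262), and the glass stands at (395,205). Everything else is in place, so I am handing in.

```bash
python3 -c "
from station import bot
print(bot.sign_off())"
```

```text
the job is handed in; nothing more can be done
None
```

The job is handed in: the reamer sits fully home in the press, I pressed it down with about 19 N (the switch trips at 14 N; the trip itself is not reported) and it rose again, and the glass, lemon, mug and honey jar were left standing.

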